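# Fetch the bird box from behind the bench bottles

### The job

The black bird box is wanted for work, but it stands at the back of the oak tray with three bottles close in front of it. First move all three bottles, upright, into the grey side tray; then take the bird box out and set it down, lid up, in the middle of the blue case rest and squared up with it; then put every bottle back in the oak tray, upright and just where it stood before. Do not drop anything or tip it over, and leave the brass movement, the loupe and the round tin undisturbed.

Things in the scene. Friction and masses are not known exactly. Their poses are not given: they have to be found in the camera images.
- birdbox_mid (a point): Black lacquered bird box, gilt oval grille in the lid, small dial on one end. Loose closed block, 58 mm (x) by 100 mm (y), 38 mm high, about 0.36 kg. Point: its centre, 19 mm above its underside; y along its length, z up through the lid. Starts at the back of the oak tray. It can only be gripped across its 58 mm width; the bottles cover its front.
- amber_mid (a point): Amber-brown bottle with a cream label and a narrow black cap (cap 30 mm in diameter). Loose, upright, 44 mm in diameter, 108 mm tall, side straight up to 76 mm, about 0.17 kg. Point: on its axis, 54 mm above its underside (half-way up). Starts in the row in front of the bird box, about 8 mm from it and 12 mm from the next bottle: fingers fit only at its front and back (tray x), at the back above the 38 mm high box.
- white_mid (a point): White plastic jar with a wide blue lid (lid 43 mm in diameter). Loose, upright, 44 mm in diameter, 100 mm tall, side straight up to 80 mm, about 0.17 kg. Point: on its axis, 50 mm above its underside (half-way up). Starts in the row in front of the bird box, about 8 mm from it and 12 mm from the next bottle: fingers fit only at its front and back (tray x), at the back above the 38 mm high box.
- metal_mid (a point): Bare grey metal bottle with a red band and a narrow red cap (cap 25 mm in diameter). Loose, upright, 44 mm in diameter, 114 mm tall, side straight up to 80 mm, about 0.17 kg. Point: on its axis, 57 mm above its underside (half-way up). Starts in the row in front of the bird box, about 8 mm from it and 12 mm from the next bottle: fingers fit only at its front and back (tray x), at the back above the 38 mm high box.
- store: Shallow oak tray, green lining, fixed; 180 mm (x) by 236 mm (y) outside, wall 8 mm thick and 16 mm high, inner floor 6 mm above the bench. Origin: centre of its underside. The bottles stand in a row along its y in the front (-x) half, the bird box behind them (+x), 24 mm or more from the rear wall.
- side_tray: Grey metal tray, fixed, to one side of the oak tray, empty at the start; 236 mm (x) by 100 mm (y) outside, wall 3 mm thick and 14 mm high, inner floor 4 mm above the bench. Origin: centre of its underside. Long enough for the three bottles in a row along its x, 70 mm apart, the middle one at its centre.
- rest: Case rest: flat dark wooden board with a blue cloth top, fixed, on the other side of the oak tray; 84 mm (x) by 126 mm (y) and 10 mm high, without a rim. Origin: centre of its underside; y is its long side. The bird box goes on its middle, long side along long side, either way round.
- movement: Brass clock movement (two plates on four pillars), 44 by 66 mm, 30 mm high, loose on the bench. Leave alone. Origin: centre of its underside.
- loupe: Black eyeglass loupe, 38 mm across the top, 31 mm high, loose on the bench. Leave alone. Origin: centre of its underside.
- tin: Round flat metal tin, 45 mm in diameter, 19 mm high, loose on the bench. Leave alone. Origin: centre of its underside.
Not all that is in view belongs to the job. Leave any green look-alike of the part that bears white_mid alone. Leave any green look-alike of the part that bears amber_mid alone.

How it is judged:
By the outcome, as a careful person would: the job done as asked, in the order asked, and still so for the second after the job is handed in, with the robot touching nothing.
It also fails if it takes over 138 s, if anything falls off the work surface, if the arm or the gripper's body presses on something with over 40 N, if the wrist force passes 120 N, or if a joint passes its speed limit or range.

### The arm

A 7-joint arm with a two-finger parallel gripper is mounted at the origin on the work surface. World frame = base frame: x ahead of the robot, y to its left, z up, the work surface at z = 0. Lengths are in m, angles in rad, forces in N, time in s.
With the tool pointing down it reaches from about 0.4 to 0.85 m from the base axis. Payload 10.4 kg.
Tool frame: the origin (TCP) lies at the very end of the fingers, on their centre line; the grasp point (between the pads) lies 19 mm behind it; z points along the fingers, y is the line along which they close (so a half turn about z gives the same grasp; the last joint's range is limited). The gripper opens to 85 mm and grips with 20 to 120 N. Pads are 22 mm wide; open, the fingers measure 114 mm over their backs; the gripper's body (76 mm by 85 mm) begins 54 mm behind the grasp point. The pads swing forward as they close: fully open they stand 13 mm farther back than shut.
Start: joints at [-0.023, 0.332, -0.065, 1.46, 0.022, 1.35, -0.088], TCP at [0.625, 0, 0.231] pointing down, gripper open.
Joint ranges: [-2.6, 2.6], [-0.5, 2.12], [-1.47, 1.34], [0.16, 2.42], [-1.27, 4.41], [0.06, 2.06], [-2.6, 2.6]. Speed limits (rad/s): [2.22, 2.22, 2.79, 2.79, 3.14, 3.14, 3.14].

### API

Orientations are given as a unit quaternion [x, y, z, w].
In Python, from workcell import * gives the robot as it stands.
- The arm moves only by the tool step_arm, never from a script. Its argument "commands" is one flat list of numbers, 7 for each row, row after row: the finger opening in mm, from 0 to 85.4, then the shift along the world's x, y, z as a fraction of full scale, then the turn, a rotation vector about the world's x, y, z as a fraction of full scale. A call has exactly 10 rows; each row is the pose to reach, as a shift and turn from the pose commanded when the call began, turning the shorter way round; what a row does not reach only later rows make up. Full scale, the value 1, is 0.6 m for a shift and pi rad for a turn. A row lasts 1/8 s, in which the tool goes at most 62.5 mm and 10.7 degrees, less where a joint would pass 70% of its speed; a pose out of reach is approached as far as the arm can. A call with a number of a shift or a turn outside -1 to 1 is refused whole. A call with a gripper value outside its range is refused whole. The fingers move at their own pace and stop on an object; "squeeze" is the grip in N (left out, the last holds). Time passes only in rows, so rows that repeat a pose let the fingers close, or fill a call up. It gives the time, the measured TCP pose, the force, the opening and the grip force at its end, in the units of the state.
- get_obs(): the state, without advancing time (a new reading comes with each control period).
- camera(name): name is "scene" or "side" or "wrist"; returns the picture (384x512x3 uint8, red, green, blue); there is no depth.
- camera_params(name): a dict with "mtx" (3x3 intrinsics, pixels), "extrinsics" (4x4, takes a point from world to camera coordinates); the wrist camera has in their place "tool_from_camera" (4x4, takes a point from camera to tool coordinates, whose origin is the TCP and whose axes are the flange's). Camera axes: x right, y down, z forward; pixel columns grow to the right and rows downward; lengths in m; the calibration is good to about 2 mm. A picture is of the moment at which its call begins: read the wrist's pose just before it. camera_params takes no time and is no camera call.
- hand_in(): hands the job in; it is judged then, once.
The state is a dict: "clock": time; "joint_pos": joint angles; "joint_velocities": joint speeds; "tau": joint torques, N m; "position": TCP position; "ee_rot": TCP orientation; "ft_force": force on the tool from outside, world axes, zero at the start; "torque": the same for the moment, N m; "grip_width": opening from 0.0 (shut) to 1.0 (fully open); "grasp_force": force on a finger pad.
Only numpy, scipy, OpenCV 4.12 (cv2) and the standard library are available. Lean on these libraries where they do the work, as an engineer would, in place of code of your own. Each camera call takes 0.05 s, during which the arm holds its last target. There are 200 camera calls.

## Working session

There is one attempt and no reset: what is moved stays moved. The work goes in short steps, Python scripts to look and compute and a tool call to move; the robot and the scene stay as the last step left them, time stands still between calls to the robot, and variables do not carry over. Pictures are saved under pics/ and viewed, at most 14 in all, crops included, and the job is handed in when it is done.

Besides the shell and the picture viewer there is one more tool, called after "Call:" as name(argument=value, ...), one argument or row to a line, values as JSON. step_arm: Moves the arm, as the interface text tells. Its arguments: {"type":"object","properties":{"commands":{"type":"array","items":{"type":"number"}},"squeeze":{"type":"number"}},"required":["commands"]}

```bash
mkdir -p pics; ls
python3 - <<'E'
from workcell import *
import cv2,numpy as np
o=get_obs();print({k:np.round(v,3).tolist() for k,v in o.items()})
for n in["scene","side","wrist"]:
    im=camera(n);cv2.imwrite(f"pics/{n}0.png",im[:,:,::-1])
    p=camera_params(n);print(n,{k:np.round(v,4).tolist() for k,v in p.items()})
a=cv2.imread("pics/scene0.png");b=cv2.imread("pics/side0.png")
E
```

```text
pics
{'clock': 0.0, 'joint_pos': [-0.023, 0.333, -0.065, 1.461, 0.022, 1.35, -0.088], 'joint_velocities': [0.0, 0.0, -0.001, 0.002, 0.001, -0.002, 0.002], 'tau': [0.0, -62.545, 0.05, -39.161, 0.016, 0.01, -0.0], 'position': [0.625, -0.0, 0.231], 'ee_rot': [0.707, 0.707, -0.001, -0.0], 'ft_force': [-0.544, 0.495, -0.4], 'torque': [-0.007, 0.01, 0.018], 'grasp_force': 0.0, 'grip_width': 0.998}
scene {'mtx': [[402.3734, 0.0, 250.9534], [0.0, 402.3734, 193.8679], [0.0, 0.0, 1.0]], 'extrinsics': [[0.2465, 0.969, 0.0154, -0.1511], [0.583, -0.1356, -0.8011, -0.2966], [-0.7742, 0.2065, -0.5983, 1.4622], [0.0, 0.0, 0.0, 1.0]]}
side {'mtx': [[436.1832, 0.0, 254.7022], [0.0, 436.1832, 192.7676], [0.0, 0.0, 1.0]], 'extrinsics': [[0.8205, -0.5717, 0.0031, -0.4867], [-0.4032, -0.5824, -0.7058, 0.2992], [0.4053, 0.5779, -0.7084, 0.8058], [0.0, 0.0, 0.0, 1.0]]}
wrist {'mtx': [[315.8846, 0.0, 260.0261], [0.0, 315.8846, 188.0811], [0.0, 0.0, 1.0]], 'tool_from_camera': [[0.0, -0.9551, -0.2963, 0.0756], [1.0, 0.0003, -0.0007, 0.0002], [0.0008, -0.2963, 0.9551, -0.1423], [0.0, 0.0, 0.0, 1.0]]}
```

View pics/scene0.png

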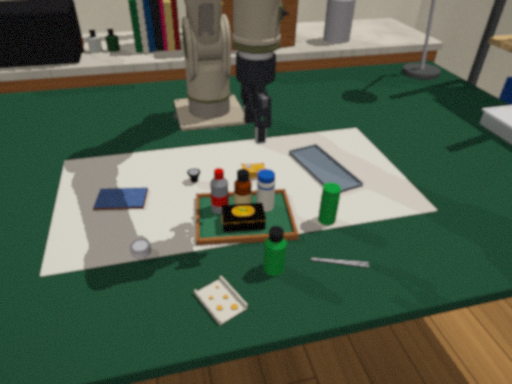

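View pics/side0.png

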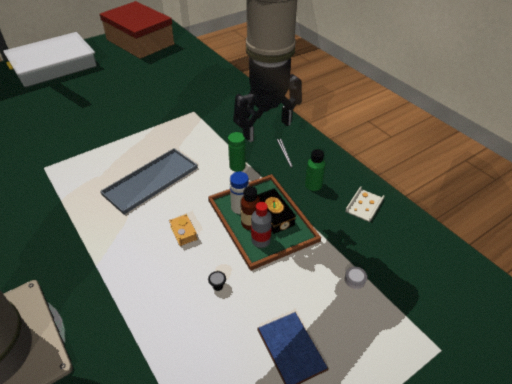

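View pics/wrist0.png

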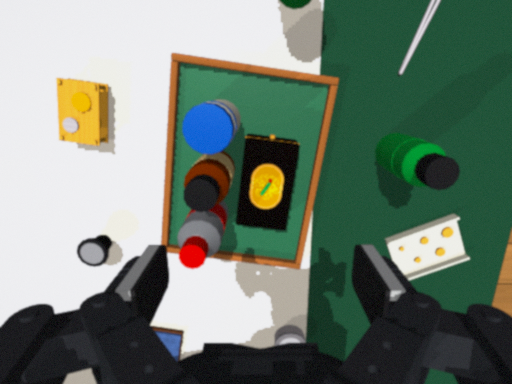

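The wrist view shows, in the oak tray: blue lid (210,127), black amber cap (203,192), red cap (194,252), bird box (267,182). The movement is at (83,112), the loupe at (95,250). In the scene view the grey side tray is at (323,167) and the blue rest at (121,198). The green look-alikes are at (276,252) and (330,203).

```bash
cat > h.py <<'E'
from workcell import *
import cv2,numpy as np
from scipy.spatial.transform import Rotation as R
def ray(name,uv,z,o=None,p=None):
    p=p or camera_params(name);uv=np.atleast_2d(np.array(uv,float));z=np.broadcast_to(z,len(uv))
    d=np.c_[uv,np.ones(len(uv))]@np.linalg.inv(p["mtx"]).T
    if name=="wrist":
        T=np.eye(4);T[:3,:3]=R.from_quat(o["ee_rot"]).as_matrix();T[:3,3]=o["position"];T=T@p["tool_from_camera"]
    else: T=np.linalg.inv(p["extrinsics"])
    d=d@T[:3,:3].T;c=T[:3,3]
    return c+d*((z-c[2])/d[:,2])[:,None]
def blob(im,lo,hi,roi=None):
    "largest HSV blob in BGR image; roi x0,y0,x1,y1"
    m=cv2.inRange(cv2.cvtColor(im,cv2.COLOR_BGR2HSV),np.array(lo),np.array(hi))
    if roi:
        k=np.zeros_like(m);k[roi[1]:roi[3],roi[0]:roi[2]]=1;m*=k
    c=cv2.findContours(m,cv2.RETR_EXTERNAL,cv2.CHAIN_APPROX_NONE)[0]
    return max(c,key=cv2.contourArea)
def rect(P):
    "min-area rectangle of world points, mm; centre, long, short, angle deg of the long axis"
    (c,s,a)=cv2.minAreaRect((P[:,:2]*1000).astype(np.float32))
    if s[0]<s[1]: s=s[::-1];a+=90
    return np.round(c,1),np.round(s,1),round((a+90)%180-90,1)
E
python3 - <<'E'
from h import *
o=get_obs();W,S,D=[cv2.imread(f"pics/{n}0.png") for n in("wrist","scene","side")]
def rep(n,name,im,lo,hi,z,roi):
    c=blob(im,lo,hi,roi);P=ray(name,c[:,0],z,o);print(n,name,cv2.boundingRect(c),*rect(P))
rep("blue lid","wrist",W,(105,150,80),(125,255,255),.106,(150,80,260,180))
rep("red cap","wrist",W,(0,180,120),(8,255,255),.120,(170,225,215,275))
rep("black cap","wrist",W,(0,0,0),(180,255,60),.114,(175,165,225,215))
rep("box","wrist",W,(0,0,0),(180,255,60),.044,(232,120,310,240))
# oak tray: non-wood
rep("tray","wrist",W,(3,100,90),(18,220,220),.016,(155,45,345,275))
for nm,im,roi1,roi2 in(("scene",S,(85,180,155,215),(285,140,365,195)),("side",D,(250,305,335,384),(95,145,205,215))):
    rep("rest",nm,im,(100,90,20),(130,255,255),.010,roi1)
    rep("side_tray",nm,im,(95,25,20),(125,140,180),.009,roi2)
E
python3 -c "
import cv2,numpy as np
W=cv2.imread('pics/wrist0.png');a=cv2.resize(W[40:280,140:350],None,fx=2.4,fy=2.4);cv2.imwrite('pics/c1.png',a)"
```

```text
blue lid wrist (183, 103, 50, 51) [580.6  44.7] [41.5 41.2] 88.5
red cap wrist (179, 237, 27, 31) [563.1 -63.4] [28.7 23.3] -75.0
black cap wrist (184, 175, 37, 40) [574.4  -9.2] [33.7 30. ] 69.6
box wrist (235, 134, 64, 97) [631.1 -22. ] [103.7  59.1] 82.5
tray wrist (162, 53, 177, 216) [603.9 -15.1] [234.9 178.5] 81.9
rest scene (95, 189, 51, 18) [ 466.1 -307.2] [118.7  72. ] 76.9
side_tray scene (291, 146, 70, 44) [447.9 258.6] [229.7  96.2] 12.1
rest side (259, 313, 68, 71) [ 461.3 -308.4] [120.8  79. ] 79.7
side_tray side (102, 151, 95, 62) [444.3 257.5] [234.  103.5] 11.1
```

View pics/c1.png

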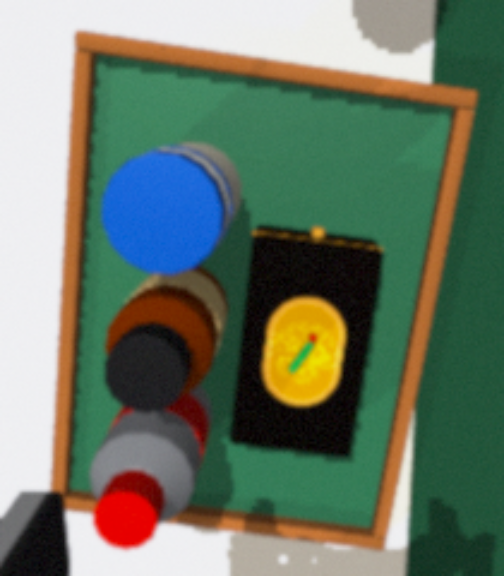

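Call:
step_arm(
  commands=[85,-0.02,-0.02,-0.02,0,0,-0.01,85,-0.05,-0.05,-0.05,0,0,-0.02,85,-0.08,-0.08,-0.09,0,0,-0.035,85,-0.104,-0.11,-0.118,0,0,-0.045,85,-0.104,-0.11,-0.118,0,0,-0.045,85,-0.104,-0.11,-0.118,0,0,-0.045,85,-0.104,-0.11,-0.118,0,0,-0.045,85,-0.104,-0.11,-0.118,0,0,-0.045,85,-0.104,-0.11,-0.118,0,0,-0.045,85,-0.104,-0.11,-0.118,0,0,-0.045],
  squeeze=40,
)

```text
clock: 1.4
position: [0.5627, -0.0659, 0.1606]
ee_rot: [0.755, 0.655, 0.0, 0.0]
ft_force: [-0.1, -0.8, -0.3]
grip_width: 0.998
grasp_force: 0.0
```

Run:
```python
from h import *
o=get_obs();print(np.round(o["position"],4),R.from_quat(o["ee_rot"]).as_matrix()[:,1].round(3))
im=camera("wrist")[:,:,::-1].copy();cv2.imwrite("pics/w1.png",im)
S=cv2.imread("pics/scene0.png");print(ray("scene",[(330,222),(276,271)],0).round(3)[:,:2])
```

```text
[ 0.5627 -0.0659  0.1606] [ 0.99  -0.141  0.   ]
[[0.67  0.185]
 [0.791 0.009]]
```

View pics/w1.png

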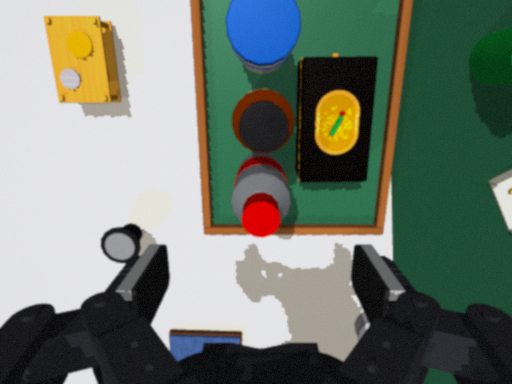

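The red cap is at (261,215), black cap at (263,122), blue lid at (263,24) and the box at (337,120). All three bottles line up with the tool's column.

Run:
```python
from h import *
o=get_obs();im=cv2.imread("pics/w1.png")
ax=R.from_euler('z',-8.1,degrees=True).as_matrix()[:2,:2]
for n,lo,hi,z,roi in(("red",(0,180,190),(8,255,255),.120,(235,185,290,240)),("black",(0,0,0),(180,255,60),.114,(240,95,290,155)),("blue",(105,150,80),(125,255,255),.106,(220,0,310,72)),("box",(0,0,0),(180,255,45),.044,(296,50,380,190))):
    c=blob(im,lo,hi,roi);(u,v),r=cv2.minEnclosingCircle(c);P=ray("wrist",[(u,v),(u+r,v)],z,o)
    print(n,round(u),round(v),(P[0,:2]*1e3).round(1),"diam",round(2e3*np.linalg.norm(P[1]-P[0]),1),"tray",((P[0,:2]*1e3-[604,-15])@ax).round(1),rect(ray("wrist",c[:,0],z,o)))
```

```text
red 260 219 [562.8 -67.6] diam 23.3 tray [-33.4 -57.9] (array([562.9, -67.2]), array([23.2, 22.3]), -8.1)
black 264 128 [572.5 -12.9] diam 32.9 tray [-31.5  -2.3] (array([573. , -12.8]), array([31. , 29.2]), 81.9)
blue 263 25 [579.9  43.2] diam 44.8 tray [-32.   54.3] (array([579.2,  39.3]), array([41.1, 32.9]), -8.1)
box 338 119 [632.2 -21.9] diam 116.0 tray [28.9 -2.9] (array([628.3, -24.2]), array([98.3, 61. ]), 82.3)
```

Call:
step_arm(
  commands=[85,0,-0.002,-0.03,0,0,0,85,0,-0.002,-0.08,0,0,0,85,0,-0.002,-0.13,0,0,0,85,0,-0.002,-0.16,0,0,0,85,0,-0.002,-0.174,0,0,0,85,0,-0.002,-0.174,0,0,0,30,0,-0.002,-0.174,0,0,0,30,0,-0.002,-0.174,0,0,0,30,0,-0.002,-0.174,0,0,0,30,0,-0.002,-0.174,0,0,0],
  squeeze=40,
)

```text
clock: 2.7
position: [0.5631, -0.0672, 0.0571]
ee_rot: [0.755, 0.655, 0.0, 0.0]
ft_force: [-2.9, 0.1, 5.6]
grip_width: 0.504
grasp_force: 40.5
```

Call:
step_arm(
  commands=[30,0,0,0.03,0,0,0,30,0,0,0.09,0,0,0,30,0,0,0.16,0,0,0,30,0,0.02,0.22,0,0,0,30,-0.01,0.08,0.233,0,0,-0.02,30,-0.03,0.17,0.233,0,0,-0.05,30,-0.05,0.26,0.233,0,0,-0.08,30,-0.06,0.35,0.233,0,0,-0.1,30,-0.07,0.44,0.233,0,0,-0.122,30,-0.075,0.5,0.233,0,0,-0.122],
)

```text
clock: 3.95
position: [0.5168, 0.2358, 0.1973]
ee_rot: [0.866, 0.5, 0.001, -0.0]
ft_force: [0.7, -0.1, -3.1]
grip_width: 0.502
grasp_force: 41.0
```

Run:
```python
from h import *
o=get_obs();print(np.round(o["position"],4),np.degrees(o["joint_pos"]).round(),o["grasp_force"])
im=camera("wrist")[:,:,::-1].copy();cv2.imwrite("pics/w2.png",im)
```

```text
[0.5168 0.2358 0.1973] [-20.  14. -11.  95.   3.  72. -61.] 40.97950363531709
```

View pics/w2.png

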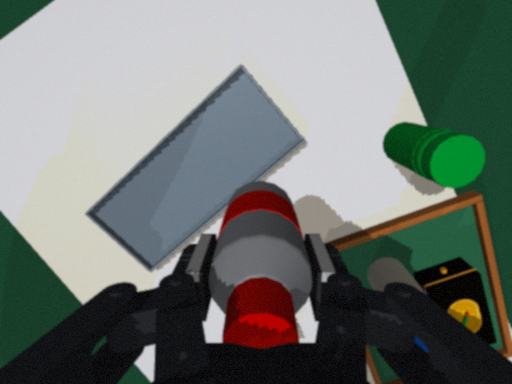

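The side tray is wholly in view, with corners near (241,66), (305,141), (151,270) and (88,213). The metal bottle is held upright at (260,260).

Run:
```python
from h import *
o=get_obs();im=cv2.imread("pics/w2.png")
c=blob(im,(95,25,60),(125,140,200),(80,60,310,275));print(cv2.boundingRect(c),rect(ray("wrist",c[:,0],.012,o)))
P=ray("wrist",[(241,66),(305,141),(151,270),(88,213)],.014,o)*1e3
print(P.round(0)[:,:2],rect(P/1e3))
```

```text
(86, 66, 218, 205) (array([443.6, 264.6]), array([234.2,  99.2]), 11.7)
[[548. 335.]
 [568. 240.]
 [342. 195.]
 [323. 288.]] (array([445.6, 265. ]), array([230.9,  97. ]), 11.5)
```

Call:
step_arm(
  commands=[30,-0.004,0.04,0,0,0,0,30,-0.008,0.074,-0.03,0,0,0,30,-0.008,0.074,-0.09,0,0,0,30,-0.008,0.074,-0.15,0,0,0,30,-0.008,0.074,-0.2,0,0,0,30,-0.008,0.074,-0.225,0,0,0,30,-0.008,0.074,-0.235,0,0,0,30,-0.008,0.074,-0.236,0,0,0,30,-0.008,0.074,-0.236,0,0,0,30,-0.008,0.074,-0.236,0,0,0],
)

```text
clock: 5.25
position: [0.5133, 0.2775, 0.0552]
ee_rot: [0.866, 0.5, 0.001, 0.0]
ft_force: [-0.3, -0.1, 1.7]
grip_width: 0.504
grasp_force: 41.3
```

Call:
step_arm(
  commands=[66,0,0,0,0,0,0,66,0,0,0,0,0,0,66,0,0,0,0,0,0,66,0,0,0.03,0,0,0,66,0,0,0.09,0,0,0,66,0,0,0.16,0,0,0,66,0,0,0.21,0,0,0,85,0.01,-0.06,0.235,0,0,0.02,85,0.03,-0.14,0.235,0,0,0.05,85,0.06,-0.24,0.235,0,0,0.1],
)

```text
clock: 6.5
position: [0.549, 0.1332, 0.1972]
ee_rot: [0.775, 0.632, 0.001, 0.0]
ft_force: [1.4, -0.2, 0.4]
grip_width: 0.998
grasp_force: 0.0
```

Call:
step_arm(
  commands=[85,0.015,-0.08,0,0,0,0.01,85,0.03,-0.17,0,0,0,0.02,85,0.04,-0.23,0,0,0,0.022,85,0.04,-0.242,0,0,0,0.022,85,0.04,-0.242,-0.04,0,0,0.022,85,0.04,-0.242,-0.1,0,0,0.022,85,0.04,-0.242,-0.16,0,0,0.022,85,0.04,-0.242,-0.21,0,0,0.022,85,0.04,-0.242,-0.235,0,0,0.022,85,0.04,-0.242,-0.242,0,0,0.022],
)

```text
clock: 7.75
position: [0.5728, -0.0112, 0.0502]
ee_rot: [0.755, 0.656, 0.0, -0.0]
ft_force: [0.2, -0.1, 0.6]
grip_width: 0.998
grasp_force: 0.0
```

Call:
step_arm(
  commands=[85,0,0,0,0,0,0,30,0,0,0,0,0,0,30,0,0,0,0,0,0,30,0,0,0,0,0,0,30,0,0,0,0,0,0,30,0,0,0,0,0,0,30,0,0,0.03,0,0,0,30,0,0,0.09,0,0,0,30,0,0,0.16,0,0,0,30,0,0,0.21,0,0,0],
)

```text
clock: 9.0
position: [0.5732, -0.0119, 0.1792]
ee_rot: [0.755, 0.655, 0.001, 0.001]
ft_force: [0.2, 0.0, -2.2]
grip_width: 0.502
grasp_force: 41.2
```

Call:
step_arm(
  commands=[30,-0.005,0.01,0.02,0,0,0,30,-0.03,0.05,0.025,0,0,-0.01,30,-0.08,0.11,0.025,0,0,-0.03,30,-0.135,0.18,0.025,0,0,-0.05,30,-0.19,0.25,0.025,0,0,-0.08,30,-0.245,0.32,0.025,0,0,-0.1,30,-0.29,0.385,0.025,0,0,-0.122,30,-0.32,0.425,0.02,0,0,-0.122,30,-0.329,0.435,0,0,0,-0.122,30,-0.329,0.435,-0.04,0,0,-0.122],
)

```text
clock: 10.25
position: [0.3753, 0.2493, 0.1515]
ee_rot: [0.866, 0.5, 0.0, 0.0]
ft_force: [0.9, -0.4, -1.3]
grip_width: 0.505
grasp_force: 41.2
```

Call:
step_arm(
  commands=[30,0,0,-0.05,0,0,0,30,0,0,-0.11,0,0,0,30,0,0,-0.15,0,0,0,30,0,0,-0.168,0,0,0,30,0,0,-0.1725,0,0,0,30,0,0,-0.1725,0,0,0,30,0,0,-0.1725,0,0,0,66,0,0,-0.1725,0,0,0,66,0,0,-0.1725,0,0,0,66,0,0,-0.1725,0,0,0],
)

```text
clock: 11.5
position: [0.3755, 0.2492, 0.0487]
ee_rot: [0.866, 0.5, 0.0, 0.0]
ft_force: [0.1, 0.5, -0.3]
grip_width: 0.774
grasp_force: 0.0
```

Call:
step_arm(
  commands=[66,0,0,0.03,0,0,0,66,0,0,0.1,0,0,0,66,0,0,0.18,0,0,0,85,0.02,-0.02,0.23,0,0,0,85,0.07,-0.07,0.235,0,0,0.02,85,0.13,-0.13,0.235,0,0,0.05,85,0.19,-0.19,0.235,0,0,0.08,85,0.25,-0.25,0.235,0,0,0.1,85,0.31,-0.31,0.235,0,0,0.122,85,0.341,-0.342,0.22,0,0,0.122],
)

```text
clock: 12.75
position: [0.5817, 0.0413, 0.1808]
ee_rot: [0.756, 0.655, 0.0, 0.001]
ft_force: [-0.5, 0.1, 0.6]
grip_width: 0.997
grasp_force: 0.0
```

Call:
step_arm(
  commands=[85,0,0,-0.03,0,0,0,85,0,0,-0.09,0,0,0,85,0,0,-0.15,0,0,0,85,0,0,-0.19,0,0,0,85,0,0,-0.2105,0,0,0,85,0,0,-0.2105,0,0,0,30,0,0,-0.2105,0,0,0,30,0,0,-0.2105,0,0,0,30,0,0,-0.2105,0,0,0,30,0,0,-0.2105,0,0,0],
)

```text
clock: 14.0
position: [0.5805, 0.0441, 0.0554]
ee_rot: [0.755, 0.655, 0.001, 0.0]
ft_force: [-3.3, -0.4, 6.9]
grip_width: 0.501
grasp_force: 40.5
```

Call:
step_arm(
  commands=[30,0,0,0,0,0,0,30,0,0,0.03,0,0,0,30,0,0,0.09,0,0,0,30,0,0,0.16,0,0,0,30,-0.01,0.02,0.22,0,0,0,30,-0.04,0.07,0.235,0,0,-0.02,30,-0.08,0.14,0.235,0,0,-0.05,30,-0.13,0.22,0.235,0,0,-0.08,30,-0.18,0.3,0.235,0,0,-0.122,30,-0.22,0.35,0.235,0,0,-0.122],
)

```text
clock: 15.25
position: [0.4463, 0.2564, 0.1966]
ee_rot: [0.866, 0.5, 0.001, -0.0]
ft_force: [0.1, 0.2, -1.6]
grip_width: 0.502
grasp_force: 41.1
```

Call:
step_arm(
  commands=[30,-0.0065,0.015,-0.01,0,0,0,30,-0.0065,0.015,-0.07,0,0,0,30,-0.0065,0.015,-0.14,0,0,0,30,-0.0065,0.015,-0.2,0,0,0,30,-0.0065,0.015,-0.23,0,0,0,30,-0.0065,0.015,-0.237,0,0,0,30,-0.0065,0.015,-0.237,0,0,0,66,-0.0065,0.015,-0.237,0,0,0,66,-0.0065,0.015,-0.237,0,0,0,66,-0.0065,0.015,-0.237,0,0,0],
)

```text
clock: 16.5
position: [0.4443, 0.2631, 0.0535]
ee_rot: [0.866, 0.5, 0.0, 0.0]
ft_force: [-0.3, 0.6, -0.1]
grip_width: 0.772
grasp_force: 0.0
```

Call:
step_arm(
  commands=[66,0,0,0.03,0,0,0,66,0,0,0.1,0,0,0,66,0,0,0.18,0,0,0,72,0.02,-0.03,0.23,0,0,0,72,0.06,-0.1,0.235,0,0,0.02,72,0.11,-0.18,0.235,0,0,0.05,72,0.16,-0.26,0.235,0,0,0.08,72,0.21,-0.34,0.235,0,0,0.1,72,0.27,-0.43,0.235,0,0,0.122,72,0.31,-0.475,0.22,0,0,0.122],
)

```text
clock: 17.75
position: [0.6316, -0.0257, 0.1873]
ee_rot: [0.756, 0.655, 0.001, 0.001]
ft_force: [-0.1, -0.2, 0.6]
grip_width: 0.842
grasp_force: 0.0
```

Run:
```python
from h import *
o=get_obs();print(np.round(o["position"],4))
im=camera("wrist")[:,:,::-1].copy();s=camera("scene")[:,:,::-1]
a=cv2.resize(s[130:280,80:400],(768,360))
cv2.imwrite("pics/w3.png",im);cv2.imwrite("pics/s3.png",cv2.copyMakeBorder(a,0,0,0,0,0))
c=blob(im,(0,0,0),(180,255,45),(150,20,480,300));print(cv2.boundingRect(c),rect(ray("wrist",c[:,0],.044,o)))
```

```text
[ 0.6316 -0.0257  0.1873]
(227, 117, 64, 106) (array([631.5, -23.2]), array([100.6,  56.9]), 82.4)
```

View pics/w3.png

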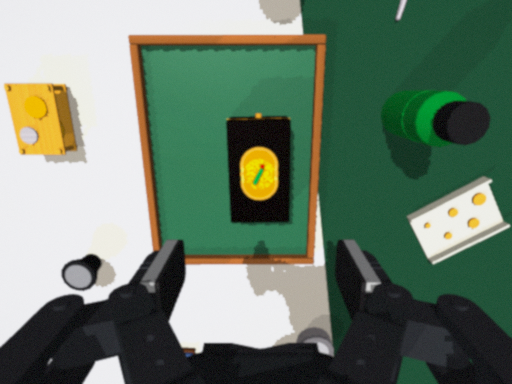

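View pics/s3.png

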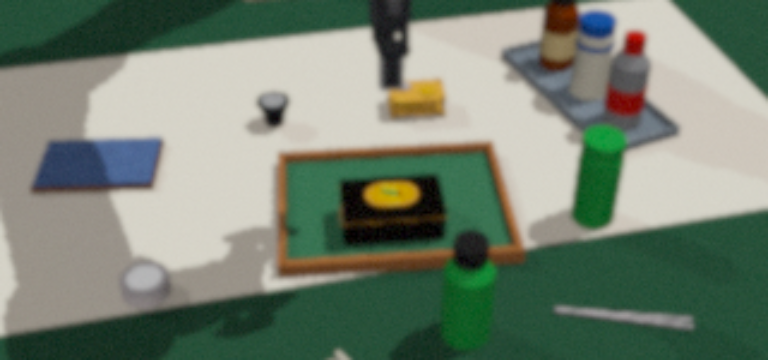

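Call:
step_arm(
  commands=[68,0.0023,-0.0017,-0.02,0,0,0.003,68,0.0023,-0.0017,-0.08,0,0,0.003,68,0.0023,-0.0017,-0.15,0,0,0.003,68,0.0023,-0.0017,-0.21,0,0,0.003,68,0.0023,-0.0017,-0.25,0,0,0.003,68,0.0023,-0.0017,-0.28,0,0,0.003,68,0.0023,-0.0017,-0.294,0,0,0.003,68,0.0023,-0.0017,-0.294,0,0,0.003,68,0.0023,-0.0017,-0.294,0,0,0.003,68,0.0023,-0.0017,-0.294,0,0,0.003],
  squeeze=60,
)

```text
clock: 19.1
position: [0.632, -0.0231, 0.0096]
ee_rot: [0.752, 0.659, 0.001, 0.0]
ft_force: [0.0, -0.2, 0.2]
grip_width: 0.797
grasp_force: 0.0
```

Call:
step_arm(
  commands=[40,0,0,0,0,0,0,40,0,0,0,0,0,0,40,0,0,0,0,0,0,40,0,0,0,0,0,0,40,0,0,0.005,0,0,0,40,0,0,0.02,0,0,0,40,0,0,0.05,0,0,0,40,0,0,0.1,0,0,0,40,0,0,0.15,0,0,0,40,0,0,0.18,0,0,0],
)

```text
clock: 20.35
position: [0.6323, -0.0231, 0.1195]
ee_rot: [0.752, 0.659, 0.001, 0.001]
ft_force: [0.3, -0.6, -1.9]
grip_width: 0.668
grasp_force: 64.8
```

Call:
step_arm(
  commands=[40,-0.01,-0.02,0.02,0,0,0,40,-0.04,-0.08,0.04,0,0,0,40,-0.08,-0.16,0.04,0,0,-0.01,40,-0.115,-0.25,0.04,0,0,-0.02,40,-0.155,-0.34,0.04,0,0,-0.02,40,-0.195,-0.43,0.04,0,0,-0.02,40,-0.235,-0.51,0.04,0,0,-0.02,40,-0.26,-0.57,0.04,0,0,-0.02,40,-0.279,-0.611,0.04,0,0,-0.02,40,-0.279,-0.611,0.04,0,0,-0.02],
)

```text
clock: 21.6
position: [0.461, -0.3926, 0.1402]
ee_rot: [0.774, 0.633, -0.001, -0.0]
ft_force: [1.0, 0.4, -2.6]
grip_width: 0.67
grasp_force: 64.8
```

Run:
```python
from h import *
o=get_obs();print(np.round(o["position"],4),np.round(o["joint_velocities"],2))
im=camera("wrist")[:,:,::-1].copy();cv2.imwrite("pics/w4.png",im)
c=blob(im,(100,90,20),(130,255,255));print(cv2.boundingRect(c),rect(ray("wrist",c[:,0],.010,o)))
```

```text
[ 0.461  -0.3926  0.1402] [-0.04 -0.01 -0.05  0.01 -0.01  0.   -0.03]
(186, 0, 105, 155) (array([ 461.7, -309.1]), array([119.5,  79.6]), 79.6)
```

View pics/w4.png

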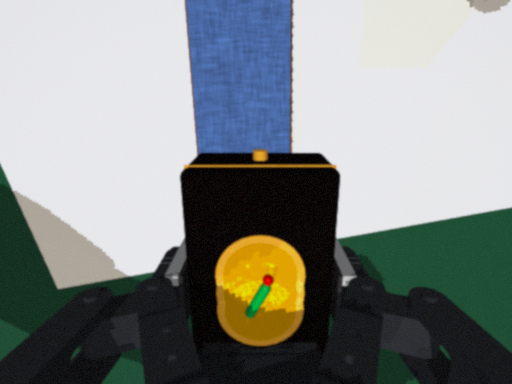

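The rest is cut off by the image top and hidden at the bottom by the box, with its edges at columns 190 and 291. I'll back off for one full view.

Call:
step_arm(
  commands=[40,0,-0.03,0.03,0,0,0,40,0,-0.07,0.07,0,0,0,40,0,-0.1,0.1,0,0,0,40,0,-0.11,0.13,0,0,0,40,0,-0.11,0.13,0,0,0,40,0,-0.11,0.13,0,0,0,40,0,-0.11,0.13,0,0,0,40,0,-0.11,0.13,0,0,0,40,0,-0.11,0.13,0,0,0,40,0,-0.11,0.13,0,0,0],
)

```text
clock: 22.9
position: [0.464, -0.4557, 0.2187]
ee_rot: [0.773, 0.635, 0.0, 0.0]
ft_force: [0.4, 0.4, -1.9]
grip_width: 0.667
grasp_force: 64.9
```

Run:
```python
from h import *
o=get_obs();print(np.round(o["position"],4))
im=camera("wrist")[:,:,::-1].copy();cv2.imwrite("pics/w5.png",im)
c=blob(im,(100,90,20),(130,255,255));print(cv2.boundingRect(c),rect(ray("wrist",c[:,0],.010,o)))
b=blob(im,(0,0,0),(180,255,45),(150,20,380,300));print(cv2.boundingRect(b))
```

```text
[ 0.464  -0.4557  0.2187]
(189, 0, 81, 83) (array([ 457.7, -330.1]), array([79.1, 76.8]), -10.7)
(150, 168, 230, 132)
```

View pics/w5.png

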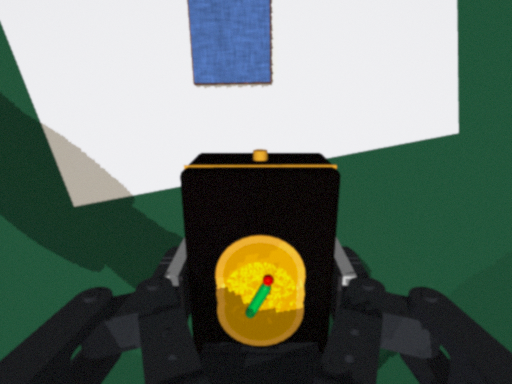

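Call:
step_arm(
  commands=[40,-0.001,0.05,-0.02,0,0,0.003,40,-0.002,0.12,-0.06,0,0,0.003,40,-0.003,0.19,-0.12,0,0,0.003,40,-0.0038,0.235,-0.18,0,0,0.003,40,-0.0038,0.246,-0.24,0,0,0.003,40,-0.0038,0.246,-0.29,0,0,0.003,40,-0.0038,0.246,-0.32,0,0,0.003,40,-0.0038,0.246,-0.335,0,0,0.003,40,-0.0038,0.246,-0.341,0,0,0.003,40,-0.0038,0.246,-0.342,0,0,0.003],
)

```text
clock: 24.2
position: [0.4622, -0.3084, 0.0141]
ee_rot: [0.77, 0.639, 0.0, 0.0]
ft_force: [-0.1, 0.1, -3.5]
grip_width: 0.67
grasp_force: 65.0
```

Call:
step_arm(
  commands=[40,0,0,-0.001,0,0,0,40,0,0,-0.001,0,0,0,40,0,0,-0.001,0,0,0,40,0,0,-0.001,0,0,0,62,0,0,-0.001,0,0,0,68,0,0,-0.001,0,0,0,72,0,0,-0.001,0,0,0,72,0,0,-0.001,0,0,0,72,0,0,-0.001,0,0,0,72,0,0,-0.001,0,0,0],
)

```text
clock: 25.45
position: [0.4618, -0.3081, 0.0129]
ee_rot: [0.77, 0.639, 0.0, -0.0]
ft_force: [-0.3, 0.9, 0.0]
grip_width: 0.84
grasp_force: 0.0
```

Call:
step_arm(
  commands=[72,0,0,0.01,0,0,0,72,0,0,0.03,0,0,0,72,0,0,0.07,0,0,0,72,0,0,0.13,0,0,0,72,0,0,0.19,0,0,0,72,0,0,0.24,0,0,0,72,0,-0.02,0.27,0,0,0,72,0,-0.03,0.28,0,0,0,72,0,-0.03,0.28,0,0,0,72,0,-0.03,0.28,0,0,0],
)

```text
clock: 26.7
position: [0.4614, -0.3254, 0.18]
ee_rot: [0.769, 0.639, -0.0, -0.001]
ft_force: [-0.7, 1.0, -0.0]
grip_width: 0.839
grasp_force: 0.0
```

Run:
```python
from h import *
o=get_obs();print(np.round(o["position"],4))
im=camera("wrist")[:,:,::-1].copy();cv2.imwrite("pics/w6.png",im)
b=blob(im,(0,0,0),(180,255,45),(150,20,380,250));print(cv2.boundingRect(b),rect(ray("wrist",b[:,0],.048,o)))
c=blob(im,(100,90,20),(130,255,255));print(cv2.boundingRect(c),rect(ray("wrist",c[:,0],.010,o)))
```

```text
[ 0.4614 -0.3254  0.18  ]
(224, 102, 68, 111) (array([ 462.6, -308.7]), array([98.9, 57.6]), 79.5)
(216, 88, 84, 120) (array([ 462. , -307.5]), array([120. ,  79.3]), 79.7)
```

View pics/w6.png

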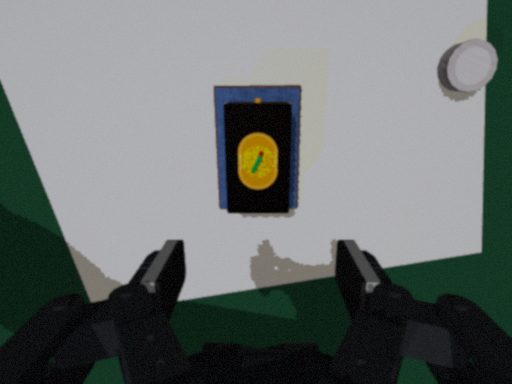

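The box reads (462.6,-308.7) at 79.5° and the rest (462.0,-307.5) at 79.7°, so it is centred and square. Next I return the bottles, starting with the white one.

Call:
step_arm(
  commands=[66,0,0.04,0.02,0,0,0,66,0,0.12,0.03,0,0,-0.01,66,0,0.22,0.03,0,0,-0.02,66,0,0.32,0.03,0,0,-0.035,66,0,0.42,0.03,0,0,-0.05,66,-0.005,0.52,0.03,0,0,-0.065,66,-0.015,0.62,0.03,0,0,-0.08,66,-0.02,0.72,0.03,0,0,-0.095,66,-0.025,0.82,0.03,0,0,-0.108,66,-0.0295,0.91,0.03,0,0,-0.108],
  squeeze=40,
)

```text
clock: 28.0
position: [0.4431, 0.2222, 0.1986]
ee_rot: [0.866, 0.5, -0.0, -0.0]
ft_force: [2.2, -0.3, -0.6]
grip_width: 0.775
grasp_force: 0.0
```

Call:
step_arm(
  commands=[66,0,0.05,0,0,0,0,66,0,0.0717,0,0,0,0,66,0,0.0717,0,0,0,0,66,0,0.0717,-0.03,0,0,0,66,0,0.0717,-0.07,0,0,0,66,0,0.0717,-0.07,0,0,0,66,0,0.0717,-0.07,0,0,0,66,0,0.0717,-0.07,0,0,0,66,0,0.0717,-0.07,0,0,0,66,0,0.0717,-0.07,0,0,0],
)

```text
clock: 29.25
position: [0.4442, 0.263, 0.1572]
ee_rot: [0.866, 0.5, 0.0, 0.0]
ft_force: [-0.8, -0.8, 0.9]
grip_width: 0.775
grasp_force: 0.0
```

Call:
step_arm(
  commands=[66,0,0,-0.04,0,0,0,66,0,0,-0.1,0,0,0,66,0,0,-0.15,0,0,0,66,0,0,-0.173,0,0,0,66,0,0,-0.173,0,0,0,66,0,0,-0.173,0,0,0,30,0,0,-0.173,0,0,0,30,0,0,-0.173,0,0,0,30,0,0,-0.173,0,0,0,30,0,0,-0.173,0,0,0],
)

```text
clock: 30.5
position: [0.4446, 0.2634, 0.0543]
ee_rot: [0.866, 0.5, 0.001, 0.0]
ft_force: [-1.5, -0.5, 6.3]
grip_width: 0.504
grasp_force: 40.5
```

Call:
step_arm(
  commands=[30,0,0,0.03,0,0,0,30,0,0,0.1,0,0,0,30,0,0,0.18,0,0,0,30,0.02,-0.03,0.23,0,0,0,30,0.06,-0.09,0.24,0,0,0.02,30,0.1,-0.16,0.24,0,0,0.05,30,0.14,-0.23,0.24,0,0,0.08,30,0.18,-0.29,0.24,0,0,0.1,30,0.21,-0.34,0.24,0,0,0.122,30,0.2265,-0.365,0.22,0,0,0.122],
)

```text
clock: 31.75
position: [0.5812, 0.0421, 0.1865]
ee_rot: [0.756, 0.654, 0.001, 0.001]
ft_force: [-0.7, -0.3, -1.7]
grip_width: 0.505
grasp_force: 41.1
```

Call:
step_arm(
  commands=[30,0,0,-0.02,0,0,0,30,0,0,-0.08,0,0,0,30,0,0,-0.14,0,0,0,30,0,0,-0.19,0,0,0,30,0,0,-0.21,0,0,0,30,0,0,-0.2165,0,0,0,30,0,0,-0.2165,0,0,0,30,0,0,-0.2165,0,0,0,66,0,0,-0.2165,0,0,0,66,0,0,-0.2165,0,0,0],
)

```text
clock: 33.0
position: [0.5802, 0.044, 0.0554]
ee_rot: [0.755, 0.655, 0.0, 0.0]
ft_force: [0.6, -0.1, 0.5]
grip_width: 0.77
grasp_force: 0.0
```

Call:
step_arm(
  commands=[66,0,0,0,0,0,0,66,0,0,0.03,0,0,0,66,0,0,0.1,0,0,0,66,0,0,0.18,0,0,0,66,-0.03,0.03,0.225,0,0,0,66,-0.08,0.08,0.225,0,0,-0.02,66,-0.14,0.14,0.225,0,0,-0.05,66,-0.2,0.2,0.225,0,0,-0.08,66,-0.26,0.26,0.225,0,0,-0.1,66,-0.31,0.31,0.225,0,0,-0.122],
)

```text
clock: 34.25
position: [0.3927, 0.2315, 0.1917]
ee_rot: [0.867, 0.499, 0.001, 0.0]
ft_force: [0.4, 0.8, -0.2]
grip_width: 0.773
grasp_force: 0.0
```

Call:
step_arm(
  commands=[66,-0.03,0.03,0,0,0,0,66,-0.031,0.032,0,0,0,0,66,-0.031,0.032,-0.03,0,0,0,66,-0.031,0.032,-0.08,0,0,0,66,-0.031,0.032,-0.14,0,0,0,66,-0.031,0.032,-0.19,0,0,0,66,-0.031,0.032,-0.22,0,0,0,66,-0.031,0.032,-0.236,0,0,0,66,-0.031,0.032,-0.236,0,0,0,66,-0.031,0.032,-0.236,0,0,0],
)

```text
clock: 35.5
position: [0.376, 0.2494, 0.0495]
ee_rot: [0.866, 0.499, 0.001, 0.0]
ft_force: [0.7, 0.4, -0.1]
grip_width: 0.777
grasp_force: 0.0
```

Call:
step_arm(
  commands=[30,0,0,0,0,0,0,30,0,0,0,0,0,0,30,0,0,0,0,0,0,30,0,0,0,0,0,0,30,0,0,0.03,0,0,0,30,0,0,0.1,0,0,0,30,0,0,0.18,0,0,0,30,0.02,-0.03,0.24,0,0,0,30,0.06,-0.08,0.245,0,0,0.02,30,0.11,-0.15,0.245,0,0,0.04],
)

```text
clock: 36.75
position: [0.442, 0.1591, 0.1967]
ee_rot: [0.832, 0.555, 0.001, 0.0]
ft_force: [0.5, 0.3, -2.7]
grip_width: 0.498
grasp_force: 41.4
```

Call:
step_arm(
  commands=[30,0.055,-0.07,0,0,0,0.03,30,0.11,-0.14,0,0,0,0.06,30,0.16,-0.21,0,0,0,0.082,30,0.2,-0.26,0,0,0,0.082,30,0.219,-0.285,0,0,0,0.082,30,0.219,-0.285,0,0,0,0.082,30,0.219,-0.285,-0.03,0,0,0.082,30,0.219,-0.285,-0.09,0,0,0.082,30,0.219,-0.285,-0.15,0,0,0.082,30,0.219,-0.285,-0.19,0,0,0.082],
)

```text
clock: 38.0
position: [0.5708, -0.0101, 0.0789]
ee_rot: [0.755, 0.656, -0.001, -0.001]
ft_force: [0.5, 0.6, -2.5]
grip_width: 0.499
grasp_force: 41.4
```

Call:
step_arm(
  commands=[30,0,0,0,0,0,0,30,0,0,-0.015,0,0,0,30,0,0,-0.035,0,0,0,30,0,0,-0.048,0,0,0,30,0,0,-0.051,0,0,0,30,0,0,-0.051,0,0,0,30,0,0,-0.051,0,0,0,66,0,0,-0.051,0,0,0,66,0,0,-0.051,0,0,0,66,0,0,-0.051,0,0,0],
)

```text
clock: 39.25
position: [0.5729, -0.0119, 0.051]
ee_rot: [0.755, 0.655, 0.0, 0.0]
ft_force: [0.9, 0.6, 0.3]
grip_width: 0.773
grasp_force: 0.0
```

Call:
step_arm(
  commands=[66,0,0,0.03,0,0,0,66,0,0,0.1,0,0,0,66,0,0,0.18,0,0,0,66,-0.01,0.04,0.235,0,0,0,66,-0.03,0.11,0.235,0,0,-0.02,66,-0.05,0.2,0.235,0,0,-0.05,66,-0.07,0.29,0.235,0,0,-0.08,66,-0.09,0.38,0.235,0,0,-0.1,66,-0.1,0.45,0.235,0,0,-0.122,66,-0.1,0.482,0.235,0,0,-0.122],
)

```text
clock: 40.5
position: [0.5119, 0.2801, 0.1934]
ee_rot: [0.865, 0.501, 0.001, -0.0]
ft_force: [1.1, -0.4, -0.5]
grip_width: 0.773
grasp_force: 0.0
```

Call:
step_arm(
  commands=[66,0,0,0,0,0,0,66,0,0,-0.03,0,0,0,66,0,0,-0.09,0,0,0,66,0,0,-0.16,0,0,0,66,0,0,-0.21,0,0,0,66,0,0,-0.2297,0,0,0,66,0,0,-0.2297,0,0,0,66,0,0,-0.2297,0,0,0,30,0,0,-0.2297,0,0,0,30,0,0,-0.2297,0,0,0],
)

```text
clock: 41.75
position: [0.5134, 0.2777, 0.0556]
ee_rot: [0.866, 0.5, 0.001, 0.0]
ft_force: [-1.1, -1.5, 6.6]
grip_width: 0.5
grasp_force: 40.6
```

Call:
step_arm(
  commands=[30,0,0,0,0,0,0,30,0,0,0,0,0,0,30,0,0,0.03,0,0,0,30,0,0,0.1,0,0,0,30,0,0,0.18,0,0,0,30,0.005,-0.03,0.24,0,0,0,30,0.015,-0.09,0.25,0,0,0.02,30,0.03,-0.17,0.25,0,0,0.05,30,0.045,-0.25,0.25,0,0,0.08,30,0.06,-0.34,0.25,0,0,0.1],
)

```text
clock: 43.0
position: [0.5489, 0.0724, 0.2058]
ee_rot: [0.776, 0.63, 0.001, 0.0]
ft_force: [1.4, -0.3, -1.4]
grip_width: 0.498
grasp_force: 41.0
```

Call:
step_arm(
  commands=[30,0.01,-0.09,0,0,0,0.022,30,0.02,-0.17,0,0,0,0.022,30,0.023,-0.22,0,0,0,0.022,30,0.023,-0.234,0,0,0,0.022,30,0.023,-0.234,0,0,0,0.022,30,0.023,-0.234,-0.03,0,0,0.022,30,0.023,-0.234,-0.09,0,0,0.022,30,0.023,-0.234,-0.15,0,0,0.022,30,0.023,-0.234,-0.19,0,0,0.022,30,0.023,-0.234,-0.2,0,0,0.022],
)

```text
clock: 44.25
position: [0.561, -0.0655, 0.0817]
ee_rot: [0.755, 0.656, -0.001, -0.002]
ft_force: [-0.7, 0.2, -1.2]
grip_width: 0.499
grasp_force: 41.0
```

Call:
step_arm(
  commands=[30,0,0,0,0,0,0,30,0,0,-0.015,0,0,0,30,0,0,-0.033,0,0,0,30,0,0,-0.043,0,0,0,30,0,0,-0.0465,0,0,0,30,0,0,-0.0465,0,0,0,30,0,0,-0.0465,0,0,0,66,0,0,-0.0465,0,0,0,66,0,0,-0.0465,0,0,0,66,0,0,-0.0465,0,0,0],
)

```text
clock: 45.5
position: [0.5626, -0.067, 0.0561]
ee_rot: [0.755, 0.655, 0.0, -0.0]
ft_force: [-0.0, 0.5, -0.5]
grip_width: 0.777
grasp_force: 0.0
```

Call:
step_arm(
  commands=[66,0,0,0.03,0,0,0,66,0,0,0.1,0,0,0,66,0,0,0.18,0,0,0,66,0,0,0.25,0,0,0,85,0.03,0.04,0.28,0,0,0.02,85,0.07,0.08,0.292,0,0,0.04,85,0.104,0.112,0.292,0,0,0.045,85,0.104,0.112,0.292,0,0,0.045,85,0.104,0.112,0.292,0,0,0.045,85,0.104,0.112,0.292,0,0,0.045],
)

```text
clock: 46.75
position: [0.6246, -0.001, 0.232]
ee_rot: [0.708, 0.707, -0.0, 0.0]
ft_force: [-0.4, 0.5, -0.8]
grip_width: 0.999
grasp_force: 0.0
```

Run:
```python
from h import *
o=get_obs();print(np.round(o["position"],4))
W=camera("wrist")[:,:,::-1].copy();S=camera("scene")[:,:,::-1]
cv2.imwrite("pics/w9.png",np.vstack([W[:300],cv2.resize(S[130:280,60:420],(512,213))]))
for n,lo,hi,z,roi in(("blue",(105,150,80),(125,255,255),.106,(150,80,260,180)),("red",(0,180,120),(8,255,255),.120,(170,225,215,275)),("black",(0,0,0),(180,255,60),.114,(175,165,225,215))):
    c=blob(W,lo,hi,roi);print(n,cv2.boundingRect(c),rect(ray("wrist",c[:,0],z,o)))
```

```text
[ 0.6246 -0.001   0.232 ]
blue (183, 100, 50, 51) (array([580.6,  46.1]), array([41.4, 41.2]), 88.4)
red (179, 235, 27, 31) (array([562.4, -63.6]), array([29.2, 23.3]), -75.1)
black (184, 174, 37, 41) (array([573.7, -10.1]), array([34.8, 30.2]), 74.5)
```

View pics/w9.png

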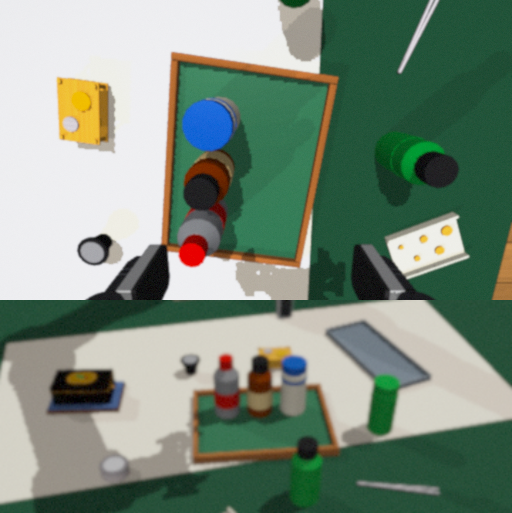

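All three bottles stand upright in the oak tray at (208,125), (203,190) and (193,250), within about 1.5 mm of where they started. The bird box is on the rest, and the movement, loupe and tin are where they were.

```bash
python3 -c "
from workcell import *
print(hand_in())"
```

```text
the job is handed in; nothing more can be done
None
```

The job is done and handed in: the bird box sits lid up, centred and square on the blue rest, all three bottles are back upright within about 1.5 mm of where they stood, and the movement, loupe and tin were left untouched.

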